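Feel along the valve lifters

ROBOT

A 7-joint arm with a two-finger parallel gripper is mounted at the origin on a cart in front of the work surface, level with it; the furniture and walls round the work are solid. World frame = base frame: x ahead of the robot, y to its left, z up, the work surface at z = 0. Lengths are in m, angles in rad, forces in N, time in s.
With the tool pointing down it reaches from about 0.425 to 0.875 m from the base axis. Payload 4.7 kg.
Tool frame: the origin (TCP) lies midway between the tips of the shut fingers; the grasp point (between the pads) lies 19 mm behind it (ctrl.grip_depth is the distance from the TCP to the grasp point, in m); z points along the fingers, y is the direction in which the jaws open and shut (so a half turn about z gives the same grasp; the last joint's range is limited). The gripper opens to 87 mm and grips with 3 to 60 N. Pads are 19 mm wide; open, the fingers measure 117 mm over their backs; the gripper's body (75 mm by 190 mm) begins 51 mm behind the grasp point.
Start: joints at [-1.122, 0.321, -0.07, 1.45, 0.023, 1.371, -0.057], TCP at [0.274, 0.59, 0.223] pointing down, gripper open.
Joint ranges: [-2.86, 2.86], [-0.3, 2.09], [-1.38, 1.24], [0.06, 2.45], [-1.56, 4.7], [0.09, 2.05], [-2.69, 2.69]. Speed limits (rad/s): [2.57, 2.57, 3.14, 3.14, 3.14, 3.14, 3.14].

INTERFACE

Orientations are given as a rotation vector (axis times angle).
In Python, from bench import ctrl gives the robot as it stands. The module is installed in compiled form; this text tells all that it offers.
- The arm moves only by the shell command python3 -m inch 'ROWS' [FORCE]. ROWS is JSON, a list of rows, each a list of 5 numbers: the opening, from -1 (shut) to 1 (fully open), so that 0 is half open, then the shift along the tool's x, y, z in mm, then the turn about the tool's z in rad. In form: [[fingers, tx, ty, tz, twist], ...]. A call has 1 to 5 rows; each row shifts and turns the pose as measured when the row begins, along the tool's axes as they then stand; what a row does not reach is not made up. A row lasts 1/8 s, in which the tool goes at most 62.5 mm and 10.7 degrees, less where a joint would pass 70% of its speed; a pose out of reach is approached as far as the arm can. A call is refused whole if a number of a shift passes 62.5 or a number of a turn 0.188, either way. A call with a gripper value outside its range is refused whole. The fingers move at their own pace and stop on an object; FORCE is the grip in N (left out, the last holds). Time passes only in rows, so rows that do not move let the fingers close. It gives the time, the measured TCP pose, the force and the opening at its end, in the units of the state.
- ctrl.get_state(): the state, without advancing time (a new reading comes with each control period).
- ctrl.get_image(name): name is "side" or "top"; returns a dict with "color" (420x560x3 uint8, red, green, blue), "range_z" (420x560 float32, m along the optical axis (not along the pixel's ray), 0 where there is no reading), "K" (3x3 intrinsics, pixels), "R" (3x3) and "t" (3): a world point X has camera coordinates R X + t. Camera axes: x right, y down, z forward; pixel columns grow to the right and rows downward; lengths in m; the calibration is good to about 2 mm. A picture is of the moment at which its call begins.
- ctrl.close_job(): hands the job in, once; it reports no verdict.
The state is a dict: "time": time; "joint_positions": joint angles; "qd": joint speeds; "joint_torque": joint torques, N m; "position": TCP position; "tool_rot": TCP orientation; "ft_force": force on the tool from outside, world axes, zero at the start; "torque": the same for the moment, N m; "grip_width": opening from 0.0 (shut) to 1.0 (fully open).
Only numpy, scipy, OpenCV 4.12 (cv2) and the standard library are available. Lean on these libraries where they do the work, as an engineer would, in place of code of your own. Each camera call takes 0.05 s, during which the arm holds its last target. There are 200 camera calls.

TASK

Check that the four domed lifters in the cast-iron block all spring freely: beginning at the end with the lug, run the fingertips along the row in one light stroke to the plain end, staying low from each lifter to the next, so that each in turn dips a few millimetres and comes back up. Press gently, none down to its stop, and do not shift or lift the block or the bearing, bolt and spanner lying beside it; finish with the hand clear.

Things in the scene. Friction and masses are not known exactly. Their poses are not given: they have to be found in the camera images.
- block: loose cast-iron lifter block, about 3 kg, standing on the bench: a bar 196 mm long (along its own x), 62 mm wide at its foot and 50 mm above (y), flat top face 40 mm above the bench. Origin: centre of its underside, z up. Four domed steel lifters stand in a straight row along its x axis at x = -66, -22, 22, 66 mm, y = 0. At its -x end a low flat lug, 12 mm thick with a 16 mm bolt hole, sticks out (to x = -133 mm); the +x end is plain. It may stand turned any way round.
- lug_end (a point): centre of the bolt hole in the lug, at the lug's top face (12 mm above the bench), 115 mm from the block's centre: the end where the stroke begins
- plain_end (a point): middle of the plain end of the block at its top edge (40 mm above the bench), 95 mm from its centre: the end where the stroke finishes
- lifter_1 (a joint): travel of lifter 1, counted from the lug end: 0 when up, grows as it is pressed straight down, stop at 0.008 (8 mm). Its spring gives about 0.5 N at the start plus 0.4 N per mm and lifts it again by itself.
- lifter_1_top (a point): highest point of lifter 1: a smooth shallow steel dome, 32 mm across, spherical with 30 mm radius (its rim lies 4.6 mm below its top), top 52 mm above the bench when up. Neighbouring lifters are 44 mm apart centre to centre. About 3 mm of dip is a good light stroke; tips carried more than 4.5 mm below the dome tops would catch on the lifters' upright sides instead of riding over them.
- lifter_2 (a joint): travel of lifter 2 from the lug end; as lifter_1
- lifter_2_top (a point): highest point of lifter 2; as lifter_1_top
- lifter_3 (a joint): travel of lifter 3 from the lug end; as lifter_1
- lifter_3_top (a point): highest point of lifter 3; as lifter_1_top
- lifter_4 (a joint): travel of lifter 4 from the lug end; as lifter_1
- lifter_4_top (a point): highest point of lifter 4; as lifter_1_top
- bearing: bystander: ball bearing lying flat, 52 mm across, 15 mm high, beside the block; origin: centre of its underside
- bolt: bystander: hexagon bolt standing on its head, 22 mm wide, 62 mm high, beside the block; origin: centre of its underside
- spanner: bystander: combination spanner lying flat along the other side of the block, 159 x 25 x 8 mm (its own y is its length); origin: centre of its underside
- toolbox: closed steel toolbox, fixed, standing on the bench to the right of and behind the block, 375 mm wide (y), 193 mm deep (x), 181 mm high with its folded handle; origin: centre of its underside. Swing in past it close to the robot or high up.

How it is judged:
On the way, in this order (a step that is already met when the one before it is completed fails the run):
1. fingertips on lifter 1, which is pressed down at least 1.2 mm (x of the grasp point in the frame of block between -0.078 and -0.054 m and value of joint lifter_1 above 0.0012 m), for 0.05 s.
2. fingertips pass low, along the row, from lifter 1 to lifter 2 (no hop: tips no more than about 6 mm above the domes) (x of the grasp point in the frame of block between -0.052 and -0.036 m and y of the grasp point in the frame of block between -0.02 and 0.02 m and z of the grasp point in the frame of block below 0.077 m), for 0.03 s.
3. fingertips on lifter 2, which is pressed down at least 1.2 mm (x of the grasp point in the frame of block between -0.034 and -0.01 m and value of joint lifter_2 above 0.0012 m), for 0.05 s.
4. fingertips pass low, along the row, from lifter 2 to lifter 3 (no hop: tips no more than about 6 mm above the domes) (x of the grasp point in the frame of block between -0.008 and 0.008 m and y of the grasp point in the frame of block between -0.02 and 0.02 m and z of the grasp point in the frame of block below 0.077 m), for 0.03 s.
5. fingertips on lifter 3, which is pressed down at least 1.2 mm (x of the grasp point in the frame of block between 0.01 and 0.034 m and value of joint lifter_3 above 0.0012 m), for 0.05 s.
6. fingertips pass low, along the row, from lifter 3 to lifter 4 (no hop: tips no more than about 6 mm above the domes) (x of the grasp point in the frame of block between 0.036 and 0.052 m and y of the grasp point in the frame of block between -0.02 and 0.02 m and z of the grasp point in the frame of block below 0.077 m), for 0.03 s.
7. fingertips on lifter 4, which is pressed down at least 1.2 mm (x of the grasp point in the frame of block between 0.054 and 0.078 m and value of joint lifter_4 above 0.0012 m), for 0.05 s.
At the end, for the whole second after the job is handed in: after the stroke all four lifters are up again (within 1 mm), the block is at rest within 12 mm of where it stood, and the bearing, bolt and spanner are within 15 mm of where they were (value of joint each of lifter_1, lifter_2, lifter_3, lifter_4 below 0.001 m and distance of each of lug_end, plain_end from where it was at the start of the episode below 0.012 m and linear speed of block below 0.01 m/s and distance of each of bearing, bolt, spanner from where it was at the start of the episode below 0.015 m); the robot touches nothing.
It fails at once if a lifter is pressed hard, nearly to its stop (over 7 mm) (value of joint any of lifter_1, lifter_2, lifter_3, lifter_4 above 0.007 m).
It fails at once if the fingers press or shove the block with more than 25 N (contact force between the fingers and block above 25 N).
It fails at once if the block is shifted by more than 12 mm, lifted or tipped (distance of any of lug_end, plain_end from where it was at the start of the episode above 0.012 m or angle between block's own z axis and vertical above 0.1 rad).
It fails at once if the bearing, bolt or spanner is moved by more than 15 mm, lifted or knocked over (distance of any of bearing, bolt, spanner from where it was at the start of the episode above 0.015 m or angle between bolt's own z axis and vertical above 0.3 rad).
It also fails if it takes over 40 s, if anything falls off the work surface, if the arm or the gripper's body presses on something with over 40 N, if the wrist force passes 120 N, or if a joint passes its speed limit or range.

## Working session

There is one attempt and no reset: what is moved stays moved. The work goes in short steps, Python scripts to look and compute and a shell command to move; the robot and the scene stay as the last step left them, time stands still between calls to the robot, and variables do not carry over. Pictures are saved under pics/ and viewed, about 8 in all and at most 12, crops included, and the job is handed in when it is done.

```bash
mkdir -p pics
python3 - <<'E'
from bench import ctrl
import cv2,numpy as np
s=ctrl.get_state();print({k:np.round(v,4).tolist() for k,v in s.items()})
for n in("top","side"):
    d=ctrl.get_image(n);np.savez(f"{n}.npz",**d);cv2.imwrite(f"pics/{n}1.png",d["color"][:,:,::-1]);print(n,d["K"],d["R"],d["t"])
E
```

```text
{'time': 0.0, 'joint_positions': [-1.1219, 0.3218, -0.0701, 1.4517, 0.0226, 1.3708, -0.0569], 'qd': [-0.0001, 0.0015, -0.0005, -0.0013, -0.0007, -0.0034, 0.0004], 'joint_torque': [-0.0003, -49.1293, -0.4041, -31.2537, -0.0639, 0.0436, 0.0002], 'position': [0.2736, 0.589, 0.2215], 'tool_rot': [-0.6775, -3.0674, 0.003], 'ft_force': [-0.4897, 1.0017, -0.4155], 'torque': [0.0316, 0.0239, 0.007], 'grip_width': 0.9987}
top [[384.96966137   0.         278.01308713]
 [  0.         384.96966137 206.86605917]
 [  0.           0.           1.        ]] [[-3.02702149e-04 -9.99886207e-01  1.50824808e-02]
 [-9.83052274e-01 -2.46746108e-03 -1.83308859e-01]
 [ 1.83325215e-01 -1.48823550e-02 -9.82939663e-01]] [0.19981816 0.53271176 0.80652647]
side [[410.39402788   0.         281.70912183]
 [  0.         410.39402788 209.2591119 ]
 [  0.           0.           1.        ]] [[-0.92471014 -0.38026492 -0.01759965]
 [-0.1296974   0.35818479 -0.92459842]
 [ 0.35789627 -0.85270291 -0.38053647]] [0.53862519 0.06527566 0.92675405]
```

View pics/top1.png

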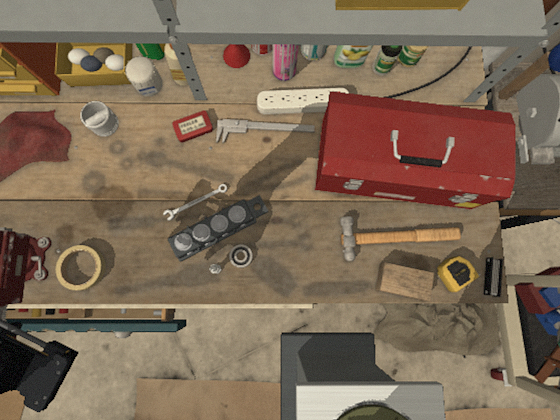

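View pics/side1.png

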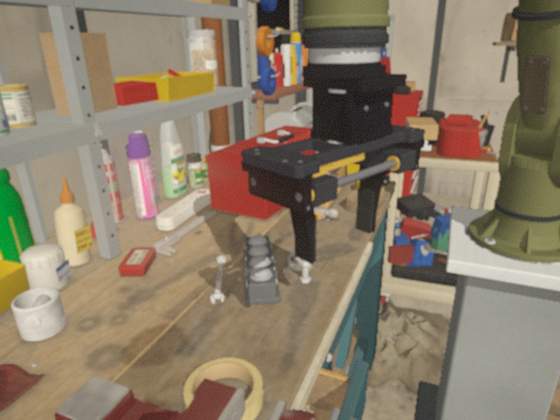

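Top view: the block lies obliquely with its lug at the upper right (~262,207) and its plain end at the lower left (~175,250). The lifters are near (238,214), (219,222), (201,231) and (183,240). The spanner is above the block, the bearing is at (241,256) and the bolt at (215,268). The gripper is out of the way at the left. Next I'll locate the domes from depth.

```bash
cat > h.py <<'E'
import numpy as np
def cloud(d):
    K,R,t=d["K"],d["R"],d["t"];z=d["range_z"].astype(float);v,u=np.indices(z.shape)
    c=np.stack([(u-K[0,2])/K[0,0]*z,(v-K[1,2])/K[1,1]*z,z],-1)
    return (c-t)@R
E
python3 - <<'E'
import numpy as np,cv2
from h import *
from scipy.optimize import least_squares
d=np.load("top.npz");P=cloud(d)
W=P[190:290,150:285].reshape(-1,3)
print("bench z",np.median(P[255:290,100:160,2]),np.median(P[150:190,200:230,2]))
blk=P[195:262,165:275].reshape(-1,3)
top=blk[(blk[:,2]>.034)&(blk[:,2]<.058)]
r=cv2.minAreaRect((top[:,:2]*1000).astype(np.float32));print("rect",r,len(top))
for u,v in((238,214),(219,222),(201,231),(183,240),(262,207)): print(u,v,P[v,u])
# fit pose: lug dir, using heights of points over 46mm
hi=blk[(blk[:,2]>.0455)&(blk[:,2]<.06)]
def res(p):
    c,s=np.cos(p[2]),np.sin(p[2]);q=(hi[:,:2]-p[:2])@np.array([[c,-s],[s,c]])
    x=q[:,0];i=np.clip(np.round((x+.066)/.044),0,3);dx=x-(-.066+.044*i)
    rr=np.clip(dx**2+q[:,1]**2,0,.025**2)
    return p[3]+.022+np.sqrt(.03**2-rr)-hi[:,2]
best=min((least_squares(res,[r[0][0]/1000,r[0][1]/1000,a,0],loss="soft_l1",f_scale=.001,x_scale=[.01,.01,.1,.01]) for a in np.arange(1.6,3.14,.2)+np.pi/2+np.pi/2*0),key=lambda q:q.cost)
print(best.x,best.cost,len(hi))
# other objects
for n,(u0,u1,v0,v1) in dict(bear=(228,254,246,270),bolt=(207,222,258,276),sp=(163,229,182,221)).items():
    q=P[v0:v1,u0:u1].reshape(-1,3);q=q[q[:,2]>.006];print(n,np.percentile(q,[1,50,99],axis=0).round(3).tolist())
c=d["color"][180:290,140:290,::-1];cv2.imwrite("pics/crop1.png",cv2.resize(c,None,fx=5,fy=5,interpolation=cv2.INTER_CUBIC))
E
```

```text
bench z -0.00010798918368609038 -0.00019095856566974441
rect ((486.72674560546875, 348.75531005859375), (55.684818267822266, 189.53692626953125), 27.039241790771484) 1924
238 214 [0.51572789 0.28847691 0.05084443]
219 222 [0.49733245 0.32916249 0.05459362]
201 231 [0.47796355 0.36820014 0.05118784]
183 240 [0.45821733 0.40619518 0.05198415]
262 207 [0.5389369  0.23690955 0.01098717]
[0.48669487 0.34924171 3.62604848 0.01045157] 0.0010200265859372328 637
bear [[0.404, 0.258, 0.009], [0.426, 0.283, 0.014], [0.449, 0.308, 0.018]]
bolt [[0.39, 0.328, 0.007], [0.398, 0.334, 0.045], [0.407, 0.347, 0.065]]
sp [[0.499, 0.309, 0.006], [0.522, 0.341, 0.037], [0.593, 0.46, 0.07]]
```

View pics/crop1.png

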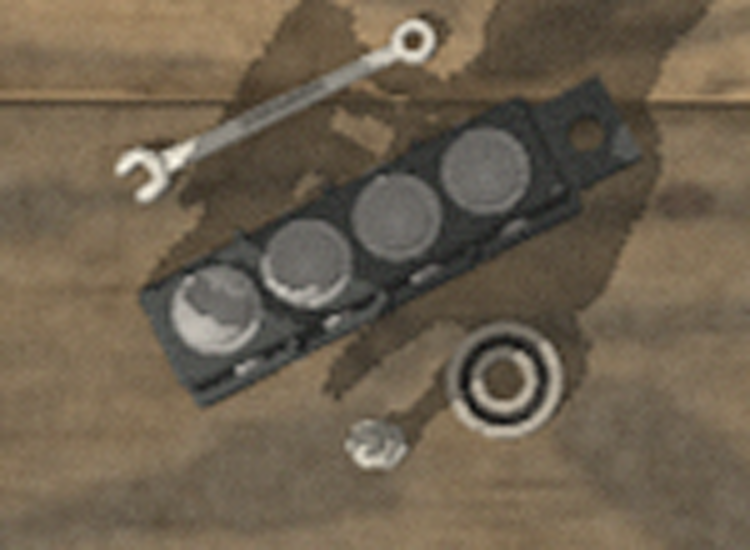

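The crop shows the four dome outlines centred at about (485,170), (397,216), (306,263) and (216,310), and the bolt hole at (586,136). I'll use these to fix the pose.

Run:
```python
import numpy as np
from scipy.optimize import least_squares
from scipy.spatial.transform import Rotation as Ro
from h import *
d=np.load("top.npz");K,R,t=d["K"],d["R"],d["t"];P=cloud(d)
def back(u,v,z):
    r=R.T@np.array([(u-K[0,2])/K[0,0],(v-K[1,2])/K[1,1],1]);o=-R.T@t;return (o+r*(z-o[2])/r[2])[:2]
px=np.array([(485,170),(397,216),(306,263),(216,310),(586,136)])/5+[139.6,179.6]
X=np.array([back(*p,z) for p,z in zip(px,[.0474]*4+[.012])]);print(X.round(4))
xs=np.array([-.066,-.022,.022,.066])
f=lambda p:(p[:2]+xs[:,None]*[np.cos(p[2]),np.sin(p[2])]-X[:4]).ravel()
s=least_squares(f,[.487,.349,2.0]);print("pix fit",s.x,"res mm",s.fun*1000)
blk=P[195:262,165:275].reshape(-1,3);hi=blk[(blk[:,2]>.046)&(blk[:,2]<.058)]
def res(p):
    c,sn=np.cos(p[2]),np.sin(p[2]);q=(hi[:,:2]-p[:2])@np.array([[c,-sn],[sn,c]])
    i=np.clip(np.round((q[:,0]+.066)/.044),0,3);dx=q[:,0]-(-.066+.044*i)
    return p[3]+.022+np.sqrt(.03**2-np.clip(dx**2+q[:,1]**2,0,.025**2))-hi[:,2]
b=least_squares(res,[*s.x,0],loss="soft_l1",f_scale=.001,x_scale=[.01,.01,.1,.01]);print("depth fit",b.x,b.cost,np.std(b.fun),len(hi))
q=ctrl=None
from bench import ctrl
st=ctrl.get_state();M=Ro.from_rotvec(st["tool_rot"]).as_matrix();print(M.round(3))
```

```text
[[0.5172 0.2919]
 [0.4966 0.3301]
 [0.4758 0.3692]
 [0.4552 0.4075]
 [0.5392 0.2489]]
pix fit [0.48619267 0.34969569 2.06266809] res mm [ 0.17041273 -0.37209419 -0.02331997  0.188129    0.01514587 -0.15536635
 -0.16223863  0.33933155]
depth fit [ 4.87950465e-01  3.49795987e-01  2.06626717e+00 -3.72902039e-04] 0.0003538973923870858 0.0013384902901434983 631
[[-0.907  0.421 -0.001]
 [ 0.421  0.907 -0.002]
 [-0.    -0.002 -1.   ]]
```

Both fits agree to within 2 mm: centre (0.487, 0.350), yaw 2.064, dome tops at z≈0.052. I'll shut the fingers and go across high, keeping the pad's 19 mm width along the row.

```bash
python3 -m inch '[[-1,-50,-24,0,0],[-1,-50,-24,0,0],[-1,-50,-24,0,0],[-1,-50,-24,0,0],[-1,-50,-24,0,0]]' 10
cat > w.py <<'E'
import numpy as np
from bench import ctrl
from scipy.spatial.transform import Rotation as Ro
s=ctrl.get_state();M=Ro.from_rotvec(s["tool_rot"]).as_matrix();p=np.array(s["position"])
a=2.064;B=np.array([[np.cos(a),-np.sin(a)],[np.sin(a),np.cos(a)]]);b=B.T@(p[:2]-[.487,.3497])
g=p-.019*M[:,2]
tw=-(a-np.arctan2(M[1,0],M[0,0]))
print("t",s["time"],"tcp",p.round(4),"block mm",(b*1000).round(1),"z",round(p[2]*1000,2),"grasp z",g[2].round(4),"twist",round((tw+np.pi)%(2*np.pi)-np.pi,3),"zaxis",M[:,2].round(3),"F",np.round(s["ft_force"],2),"grip",s["grip_width"])
for X in(-.066,.095):
    tgt=np.array([.487,.3497])+B@[X,0];print(X,"tool shift mm",(M.T@(np.r_[tgt,.06]-p)*1000).round(1))
E
python3 w.py
```

```text
time: 0.72
position: [0.4493, 0.3736, 0.2179]
tool_rot: [-0.657, -3.067, 0.007]
ft_force: [-0.1, 1.5, -0.5]
grip_width: 0.516
t 0.725 tcp [0.4493 0.3736 0.2179] block mm [38.9 21.9] z 217.89 grasp z 0.2369 twist 0.655 zaxis [-0.006 -0.003 -1.   ] F [-0.15  1.49 -0.47] grip 0.5160049155280028
-0.066 tool shift mm [-97.1 -45.7 157.8]
0.095 tool shift mm [ 30.6  52.4 157.7]
```

```bash
python3 -m inch '[[-1,-48,-23,0,0],[-1,-48,-23,0,0],[-1,0,0,0,0.18],[-1,0,0,0,0.18],[-1,0,0,0,0.18]]'; python3 -m inch '[[-1,0,0,0,0.12],[-1,0,0,0,0]]'; python3 w.py
```

```text
time: 1.35
position: [0.5234, 0.2807, 0.2154]
tool_rot: [-1.484, -2.766, 0.016]
ft_force: [-0.5, 1.3, -0.7]
grip_width: 0.016
time: 1.6
position: [0.5229, 0.2802, 0.2143]
tool_rot: [-1.652, -2.668, 0.019]
ft_force: [0.2, 0.8, 0.3]
grip_width: 0.004
t 1.6 tcp [0.5229 0.2802 0.2143] block mm [-78.2   1.3] z 214.34 grasp z 0.2333 twist -0.031 zaxis [-0.009 -0.009 -1.   ] F [0.19 0.84 0.27] grip 0.0037167255331551938
-0.066 tool shift mm [ 12.9   2.8 154.3]
0.095 tool shift mm [173.8  -2.2 153.7]
```

```bash
python3 -m inch '[[-1,5,1,50,-0.03],[-1,4,1,50,0],[-1,3,1,35,0],[-1,0,0,0,0],[-1,0,0,0,0]]'; python3 w.py
python3 - <<'E'
from bench import ctrl
import cv2
d=ctrl.get_image("side");cv2.imwrite("pics/s2.png",cv2.resize(d["color"][180:330,190:350,::-1],None,fx=4,fy=4,interpolation=cv2.INTER_CUBIC))
E
```

```text
time: 2.22
position: [0.5197, 0.2921, 0.0775]
tool_rot: [-1.596, -2.704, 0.015]
ft_force: [-0.3, 0.1, 0.2]
grip_width: 0.003
t 2.225 tcp [0.5197 0.2921 0.0775] block mm [-66.2  -1.6] z 77.55 grasp z 0.0965 twist 0.011 zaxis [-0.006 -0.007 -1.   ] F [-0.33  0.11  0.23] grip 0.0030559445535115848
-0.066 tool shift mm [ 0.3 -1.4 17.6]
0.095 tool shift mm [161.3   0.4  17. ]
```

View pics/s2.png

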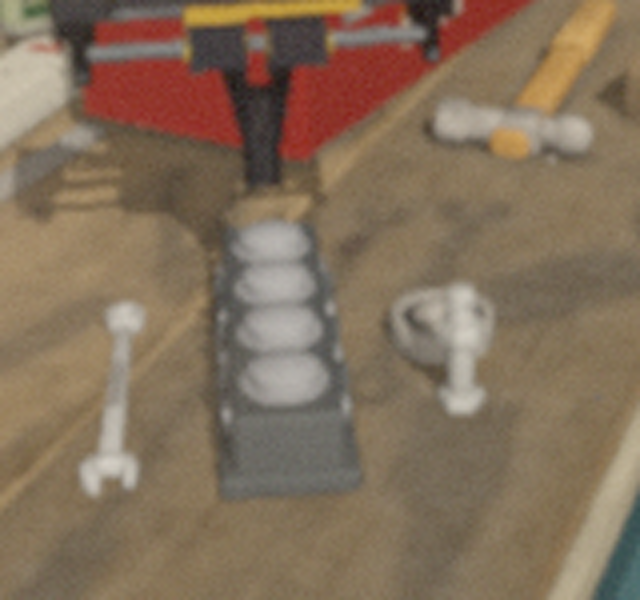

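The fingertips are at crop pixel (262,182), just above and slightly left of lifter 1, whose top is near (270,228). I'll compare this with the projections.

```bash
python3 - <<'E'
import numpy as np
d=np.load("side.npz");K,R,t=d["K"],d["R"],d["t"]
def pr(X):
    c=K@(R@np.array(X)+t);return ((c[:2]/c[2]-[190,180]+.4)*4).round(1),round(c[2]/K[0,0],5)
print("tcp",pr([.5197,.2921,.0775]))
a=2.064
for x in(-.066,-.022,.022,.066):print(x,pr([.487+x*np.cos(a),.3497+x*np.sin(a),.052]),pr([.487+x*np.cos(a),.3497+x*np.sin(a),.0474]))
E
for i in 1 2 3; do python3 -m inch '[[-1,0,0,0,0]]' | grep -E 'pos|ft'; done
```

```text
tcp (array([261.4, 179.3]), np.float64(0.00203))
-0.066 (array([266.5, 224.5]), np.float64(0.00206)) (array([266.9, 232.5]), np.float64(0.00206))
-0.022 (array([270.6, 263.7]), np.float64(0.00196)) (array([271. , 272.1]), np.float64(0.00196))
0.022 (array([275.2, 307.1]), np.float64(0.00186)) (array([275.6, 315.8]), np.float64(0.00186))
0.066 (array([280.2, 355.4]), np.float64(0.00176)) (array([280.6, 364.4]), np.float64(0.00176))
position: [0.5205, 0.2926, 0.0792]
ft_force: [0.0, 0.5, 0.2]
position: [0.5214, 0.2929, 0.0806]
ft_force: [-0.5, -1.1, 0.6]
position: [0.5218, 0.2931, 0.0815]
ft_force: [-0.1, 0.2, -0.4]
```

The projections agree with the picture. The arm creeps upward slightly when idle, so I'll approach in small, checked moves.

```bash
python3 -m inch '[[-1,0,-1,12,0],[-1,0,-1,12,0],[-1,0,0,1,0]]';python3 w.py; python3 -m inch '[[-1,0,0,1,0]]'; python3 w.py
```

```text
time: 3.02
position: [0.5196, 0.2918, 0.0546]
tool_rot: [1.596, 2.705, -0.006]
ft_force: [-0.3, 0.3, -0.2]
grip_width: 0.001
t 3.025 tcp [0.5196 0.2918 0.0546] block mm [-66.4  -1.4] z 54.62 grasp z 0.0736 twist 0.012 zaxis [-0.002 -0.004 -1.   ] F [-0.29  0.35 -0.23] grip 0.0009952222642407211
-0.066 tool shift mm [ 0.4 -1.4 -5.4]
0.095 tool shift mm [161.4   0.5  -5.8]
time: 3.15
position: [0.5195, 0.2917, 0.0532]
tool_rot: [1.596, 2.706, -0.007]
ft_force: [1.1, -0.2, -0.3]
grip_width: 0.003
t 3.15 tcp [0.5195 0.2917 0.0532] block mm [-66.4  -1.2] z 53.18 grasp z 0.0722 twist 0.012 zaxis [-0.002 -0.004 -1.   ] F [ 1.09 -0.18 -0.28] grip 0.0033098694364133616
-0.066 tool shift mm [ 0.4 -1.2 -6.8]
0.095 tool shift mm [161.4   0.7  -7.2]
```

```bash
python3 -m inch '[[-1,0,-1,2.5,0],[-1,0,-1,1.5,0]]' >/dev/null;python3 w.py
python3 - <<'E'
from bench import ctrl
import cv2,numpy as np
f=[]
for i in range(6):
    d=ctrl.get_image("side");s=ctrl.get_state();f.append([*s["ft_force"],*s["position"]])
print(np.array(f).round(4))
cv2.imwrite("pics/s3.png",cv2.resize(d["color"][190:300,210:300,::-1],None,fx=6,fy=5.4,interpolation=cv2.INTER_CUBIC))
E
```

```text
t 3.4 tcp [0.5187 0.2913 0.0497] block mm [-66.5  -0.3] z 49.7 grasp z 0.0687 twist 0.012 zaxis [ 0.    -0.003 -1.   ] F [1.59 0.3  1.84] grip 0.00698837719358718
-0.066 tool shift mm [  0.5  -0.3 -10.3]
0.095 tool shift mm [161.4   1.6 -10.7]
[[1.2413 1.6294 0.6531 0.5186 0.2912 0.0496]
 [1.2566 0.9544 1.5936 0.5186 0.2912 0.0497]
 [0.8714 0.8695 1.5733 0.5186 0.2913 0.0498]
 [0.8084 1.2505 1.8732 0.5186 0.2912 0.0498]
 [1.1323 0.7504 1.5762 0.5185 0.2912 0.0498]
 [0.2585 0.2745 2.7285 0.5185 0.2912 0.0497]]
```

View pics/s3.png

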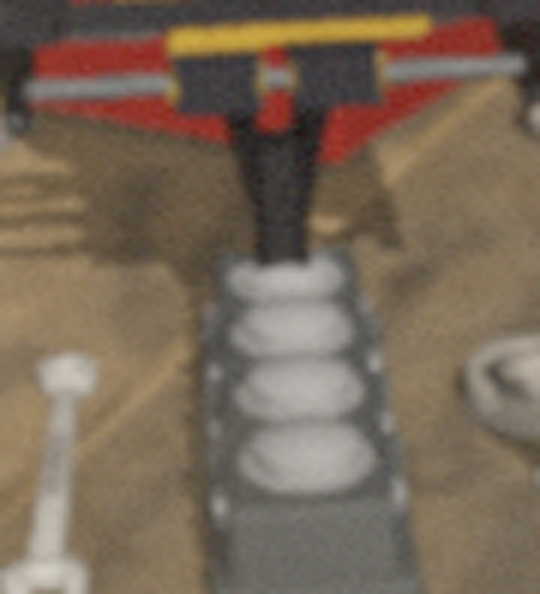

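The fingers are now on lifter 1. The force is about 1.7 N (≈2.9 mm dip) and the tip height gives 2.3 mm, so the two agree. I'll start the stroke in short, checked pieces.

```bash
python3 -m inch '[[-1,8,0,0,0],[-1,8,0,0,0]]' >/dev/null;python3 w.py
```

```text
t 3.95 tcp [0.5105 0.3044 0.0496] block mm [-51.    0.8] z 49.58 grasp z 0.0686 twist 0.01 zaxis [-0.001 -0.005 -1.   ] F [0.86 0.08 1.29] grip 0.004996692097897859
-0.066 tool shift mm [-15.    0.6 -10.4]
0.095 tool shift mm [146.    2.2 -10.9]
```

Height is holding well, so I'll continue.

```bash
python3 -m inch '[[-1,8,0.4,0,0],[-1,8,0.4,0,0]]' >/dev/null;python3 w.py
```

```text
t 4.2 tcp [0.5022 0.3198 0.0491] block mm [-33.6   0.8] z 49.1 grasp z 0.0681 twist 0.011 zaxis [-0.002 -0.005 -1.   ] F [ 0.83 -2.23  2.25] grip 0.002893119796941339
-0.066 tool shift mm [-32.5   0.4 -10.8]
0.095 tool shift mm [128.5   2.1 -11.4]
```

```bash
python3 -m inch '[[-1,6,0.2,-0.4,0],[-1,6,0.2,-0.4,0]]' >/dev/null;python3 w.py
```

```text
t 4.45 tcp [0.4961 0.3316 0.0499] block mm [-20.3   0.6] z 49.87 grasp z 0.0689 twist 0.011 zaxis [-0.003 -0.006 -1.   ] F [ 0.38 -0.14  1.49] grip 0.007528891854202476
-0.066 tool shift mm [-45.8   0.  -10. ]
0.095 tool shift mm [115.2   1.9 -10.6]
```

```bash
python3 -m inch '[[-1,3,0,0.4,0],[-1,8,0.2,0,0],[-1,8,0.2,0,0]]' >/dev/null;python3 w.py
```

```text
t 4.825 tcp [0.4866 0.3495 0.0494] block mm [-0.   0.4] z 49.4 grasp z 0.0684 twist 0.011 zaxis [-0.003 -0.005 -1.   ] F [0.2  0.26 0.34] grip 0.004490354685043682
-0.066 tool shift mm [-66.   -0.3 -10.4]
0.095 tool shift mm [ 95.    1.4 -10.9]
```

```bash
python3 -m inch '[[-1,8,0.2,-0.2,0],[-1,8,0.2,-0.2,0],[-1,5,0,0,0]]' >/dev/null;python3 w.py
```

```text
t 5.2 tcp [0.4759 0.3696 0.0497] block mm [22.8  0.3] z 49.68 grasp z 0.0687 twist 0.012 zaxis [-0.003 -0.005 -1.   ] F [ 1.44 -1.32  2.22] grip 0.004530881385006326
-0.066 tool shift mm [-88.8  -0.8 -10. ]
0.095 tool shift mm [ 72.2   1.1 -10.6]
```

```bash
python3 -m inch '[[-1,4,0,0.1,0],[-1,8,0.2,0,0],[-1,8,0.2,0,0]]' >/dev/null;python3 w.py
```

```text
t 5.575 tcp [0.4661 0.3883 0.0495] block mm [43.9  0.1] z 49.53 grasp z 0.0685 twist 0.011 zaxis [-0.003 -0.005 -1.   ] F [-0.94  0.22  1.12] grip 0.007023887230919561
-0.066 tool shift mm [-109.9   -1.1  -10.1]
0.095 tool shift mm [ 51.1   0.6 -10.6]
```

```bash
python3 -m inch '[[-1,8,0.2,-0.1,0],[-1,8,0.2,-0.1,0],[-1,5,0,0,0],[-1,2,0,0,0]]' >/dev/null;python3 w.py
```

```text
t 6.075 tcp [0.4542 0.4106 0.0496] block mm [69.2  0.1] z 49.6 grasp z 0.0686 twist 0.012 zaxis [-0.003 -0.006 -1.   ] F [-0.53 -0.44  1.35] grip 0.0061510743336506
-0.066 tool shift mm [-135.2   -1.6   -9.9]
0.095 tool shift mm [ 25.8   0.4 -10.5]
```

Lifter 4 is pressed (z 49.6). Now I'll run off the plain end, then rise and retreat.

```bash
python3 -m inch '[[-1,4,0,0,0],[-1,10,0,0,0],[-1,12,0,-1,0],[-1,8,0,-20,0],[-1,0,0,-50,0]]' >/dev/null;python3 -m inch '[[-1,0,0,-50,0],[-1,20,0,-20,0],[-1,0,0,0,0],[-1,0,0,0,0]]' >/dev/null;python3 w.py
python3 - <<'E'
from bench import ctrl
import cv2,numpy as np
from h import *
for n in("side","top"):
    d=ctrl.get_image(n);o=np.load(n+".npz")["color"];c=d["color"]
    if n=="side":a=[c[200:320,190:330]]
    else:a=[c[180:280,150:280]]
    cv2.imwrite(f"pics/{n}9.png",cv2.resize(a[0][:,:,::-1],None,fx=5,fy=5,interpolation=cv2.INTER_CUBIC))
P=cloud(d)
for u,v in((237,213),(219,222),(201,231),(183,240)):print(np.median(P[v-2:v+3,u-2:u+3,2]))
E
```

```text
t 7.2 tcp [0.4211 0.465  0.1909] block mm [132.8   3.5] z 190.91 grasp z 0.2099 twist 0.018 zaxis [-0.01  -0.007 -1.   ] F [ 0.23  0.06 -0.38] grip 0.006782471606387323
-0.066 tool shift mm [-198.6    1.6  131.1]
0.095 tool shift mm [-37.7   4.4 130.9]
0.05102609504470631
0.05165422292831014
0.0511002649329644
0.051150183431762496
```

View pics/side9.png

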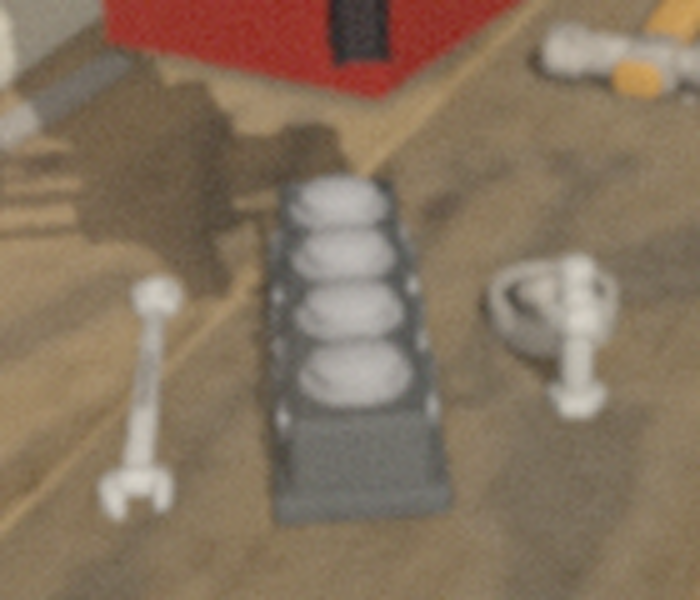

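View pics/top9.png

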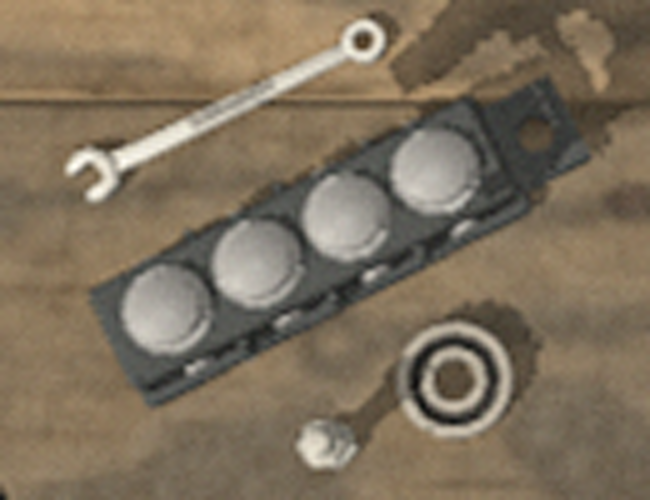

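The dome centres are at (435,170), (347,216), (257,263) and (166,309). Allowing for the 50 px crop offset, that matches the first picture to a pixel. The lifters are up, the bearing, bolt and spanner look unmoved, and the hand is well clear.

```bash
python3 -c "from bench import ctrl; print(ctrl.close_job())"
```

```text
the job is handed in; nothing more can be done
None
```

I made the stroke from lifter 1 at the lug end to lifter 4 at the plain end with the fingers shut, then lifted the hand clear and handed the job in at about 7.3 s. No verdict was reported.

- **Dip:** the fingertips measured 49.1–49.9 mm above the bench all along the row, which is 2–3 mm below the dome tops. The upward force was about 1.5–2.3 N on the lifters, which fits that dip. I could not read the lifter travel directly, so the dip is inferred from tip height and force.
- **After the stroke:** all four domes measured about 51–52 mm high. The block, bearing, bolt and spanner are where they were in the first top picture, to about a pixel (under 2 mm).
- **Disagreements:**
  - The picture and depth estimates of the block's position differed by up to 2 mm.
  - At rest above lifter 1, force gave 2.9 mm of dip and tip height gave 2.3 mm.
  - The arm drifted about 1 mm per step when idle, so I kept the stroke moves short and corrected the height as I went.

No check failed.

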